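# Set the iris lever of a culture-plate illuminator

### The job

Open the iris of the plate illuminator fully by gently pushing its upright lever pin with a fingertip round to the open stop (the end of the scale with the biggest dot), then push the pin back the other way until the lever's pointer lines up with the nose of the small steel clip that sits on the rim of the scale. Only push the pin, never grip or force it; leave the rim clip, the culture dish on the glass, the tube rack and the bottle where they are, and finish with the hand clear of everything.

Things in the scene. Friction and masses are not known exactly. Their poses are not given: they have to be found in the camera images.
- illuminator: Fixed plate illuminator: white round body, radius 135 mm, top face 45 mm above the table. Origin on the ring's vertical axis at table height. Its x runs to the grey box at the rear (100 x 160 x 60 mm high, 85 to 185 mm behind the axis); the scale lies round the -x side. Nine ticks every 0.25 rad, each with a dot, smallest (2.4 mm) at the closed end, biggest (12 mm) at the open end.
- stage_center (a point): Centre of the round viewing glass (radius 49 mm), 60 mm above the table, on the vertical axis about which the iris ring and the rim clip turn. Axes as the illuminator's.
- iris (a joint): Angle of the black knurled ring (radius 65 mm, top 53 mm above the table) and its black lever, rad. At value q the lever points from the axis at 2.1416 + q rad from the illuminator's x, anticlockwise from above: 0 closed stop, 2.0 open stop, first and last tick. It stays where it is left; about 1.5 to 2 N at the pin turns it.
- pin (a point): The upright black pin on the lever, the thing to push: 14 mm in diameter (12 mm at its foot), axis 80 mm from the ring's axis. This point is its foot, 53 mm above the table; its top is 98 mm above the table. It turns with the iris ring and cannot be lifted. Round it there is free space down to the lever (top 53 mm) and the white top face (45 mm).
- pointer_tip (a point): End of the lever's narrow pointer (6 mm wide), 97 mm from the axis, 50 mm above the table, just inside the scale ticks (98 to 108 mm from the axis).
- rider (a joint): Angle of the dark steel clip on the rim, rad, same zero and sense as joint iris: pointer and clip are in line when both values are equal. Block 13 x 16 x 14 mm, 126 to 139 mm from the axis, top 58 mm above the table, with a narrow nose pointing inward over the scale to 99 mm. It slides stiffly and must not be moved.
- rider_nose (a point): Point just inside the end of the clip's nose, 97 mm from the axis, 50 mm above the table: the pointer's end belongs here.
- dish: Closed clear culture dish, 86 mm in diameter, 14 mm high, loose on the viewing glass (its top 74 mm above the table). Origin at the centre of its underside. Leave it.
- tube_rack: Loose blue tube rack 140 x 65 mm with ten black-capped tubes, 94 mm high over all, on the table to the robot's right. Origin at the centre of its underside. Leave it.
- bottle: Loose amber bottle, 66 mm in diameter, 130 mm high, on the table to the robot's left. Origin at the centre of its underside. Leave it.

How it is judged:
On the way:
1. the lever has been pushed to the open stop (value of joint iris above 1.93 rad), for 0.1 s.
At the end, for the whole second after the job is handed in: After having been at the open stop (within 0.07 rad), the lever rests with its pointer tip within 5 mm of the clip's nose point; the clip has moved less than 5 mm, the dish less than 10 mm, the rack and the bottle less than 20 mm (horizontal distance between pointer_tip and rider_nose below 0.005 m and velocity of joint iris between -0.02 and 0.02 rad/s and distance of rider_nose from where it was at the start of the episode below 0.005 m and distance of dish from where it was at the start of the episode below 0.01 m and distance of each of tube_rack, bottle from where it was at the start of the episode below 0.02 m); the robot touches nothing.
It fails at once if the lever is gripped or forced (more than 30 N from the fingers) (contact force between the fingers and iris above 30 N).
It fails at once if the rim clip is moved (5 mm) (distance of rider_nose from where it was at the start of the episode above 0.005 m).
It fails at once if the dish is moved (10 mm) or lifted (distance of dish from where it was at the start of the episode above 0.01 m).
It fails at once if the tube rack is moved (20 mm) or lifted (distance of tube_rack from where it was at the start of the episode above 0.02 m).
It fails at once if the bottle is moved (20 mm) or lifted (distance of bottle from where it was at the start of the episode above 0.02 m).
It also fails if it takes over 64 s, if anything falls off the work surface, if the arm or the gripper's body presses on something with over 40 N, if the wrist force passes 120 N, or if a joint passes its speed limit or range.

### The arm

A 6-joint arm with a two-finger parallel gripper is mounted at the origin on the work surface. World frame = base frame: x ahead of the robot, y to its left, z up, the work surface at z = 0. Lengths are in m, angles in rad, forces in N, time in s.
With the tool pointing down it reaches from about 0.3 to 0.775 m from the base axis. Payload 14.6 kg.
Tool frame: the origin (TCP) lies on the centre line of the jaws, within the pads' length; the fingertips stand 19 mm ahead of it and the grasp point (between the pads) is the TCP; z points along the fingers, y is the direction in which the jaws open and shut (so a half turn about z gives the same grasp; the last joint's range is limited). The gripper opens to 94 mm and grips with 3 to 60 N. Pads are 16 mm wide; open, the fingers measure 119 mm over their backs; the gripper's body (75 mm by 177 mm) begins 78 mm behind the grasp point.
Start: joints at [-1.198, 0.3, 1.521, -0, 1.321, -0.067], TCP at [0.234, -0.498, 0.224] pointing down, gripper open.
Joint ranges: [-3.03, 3.03], [-0.79, 2.21], [0.23, 2.52], [-1.04, 4.18], [0, 3.07], [-2.55, 2.55]. Speed limits (rad/s): [2.22, 2.22, 2.57, 3.14, 3.14, 3.14].

### API

Orientations are given as [roll, pitch, yaw] about the fixed x, y, z axes, in that order (R = Rz(yaw) Ry(pitch) Rx(roll)).
In Python, from station import ctrl gives the robot as it stands. The module is installed in compiled form; this text tells all that it offers.
- The arm moves only by the shell command python3 -m creep 'ROWS' [FORCE]. ROWS is a JSON object of lists of equal length, an entry for each row: "translation": the shift along the world's x, y, z in mm, a list of three; "yaw": the turn about the world's z in rad; "gripper": the closure in counts, from 0 (fully open) to 255 (shut). A call has 1 to 5 rows; each row is the pose to reach, as a shift and turn from the pose measured when the call began; what a row does not reach only later rows make up. A row lasts 1/12 s, in which the tool goes at most 41.7 mm and 7.16 degrees, less where a joint would pass 70% of its speed; a pose out of reach is approached as far as the arm can. A call with a gripper value outside its range is refused whole. The fingers move at their own pace and stop on an object; FORCE is the grip in N (left out, the last holds). Time passes only in rows, so rows that repeat a pose let the fingers close. It gives the time, the measured TCP pose, the force and the opening at its end, in the units of the state.
- ctrl.get_obs(): the state, without advancing time (a new reading comes with each control period).
- ctrl.camera(name): name is "scene" or "top"; returns a dict with "pixels" (400x640x3 uint8, red, green, blue), "depth" (400x640 float32, m along the optical axis (not along the pixel's ray), 0 where there is no reading), "fx", "fy", "cx", "cy" (pixels), "R" (3x3) and "t" (3): a world point X has camera coordinates R X + t. Camera axes: x right, y down, z forward; pixel columns grow to the right and rows downward; lengths in m; the calibration is good to about 2 mm. A picture is of the moment at which its call begins.
- ctrl.hand_in(): hands the job in, once; it reports no verdict.
The state is a dict: "time_s": time; "qpos": joint angles; "joint_vel": joint speeds; "tau": joint torques, N m; "ee_pos": TCP position; "eef_rot": TCP orientation; "force": force on the tool from outside, world axes, zero at the start; "moment": the same for the moment, N m; "grip_width": finger opening in m.
Only numpy, scipy, OpenCV 4.12 (cv2) and the standard library are available. Lean on these libraries where they do the work, as an engineer would, in place of code of your own. Each camera call takes 0.05 s, during which the arm holds its last target. There are 200 camera calls.

## Working session

There is one attempt and no reset: what is moved stays moved. The work goes in short steps, Python scripts to look and compute and a shell command to move; the robot and the scene stay as the last step left them, time stands still between calls to the robot, and variables do not carry over. Pictures are saved under pics/ and viewed, about 8 in all and at most 12, crops included, and the job is handed in when it is done.

```bash
mkdir -p pics; cat > h.py <<'E'
import numpy as np, cv2
from station import ctrl
def shot(n,f=None):
    c=ctrl.camera(n)
    if f: cv2.imwrite('pics/'+f,c['pixels'][:,:,::-1])
    return c
def ray(c,u,v,z):
    R=np.array(c['R']);t=np.array(c['t']);o=-R.T@t
    d=R.T@np.array([(u-c['cx'])/c['fx'],(v-c['cy'])/c['fy'],1.])
    return o+d*(z-o[2])/d[2]
def proj(c,X):
    p=np.array(c['R'])@np.array(X)+np.array(c['t']);return np.array([c['fx']*p[0]/p[2]+c['cx'],c['fy']*p[1]/p[2]+c['cy']])
E
python3 - <<'E'
from h import *
import pickle
for n in('top','scene'):
    c=shot(n,n+'0.png');pickle.dump(c,open(n+'0.pkl','wb'))
    print(n,-np.array(c['R']).T@np.array(c['t']),c['fx'])
print(ctrl.get_obs())
E
```

```text
top [0.45118368 0.01326556 1.05875536] 421.93894865554074
scene [ 1.27696972 -0.0353813   0.9529999 ] 402.37405092696844
{'time_s': 0.1, 'qpos': array([-1.19757667e+00,  3.00399186e-01,  1.52148922e+00,  2.06489461e-05,
        1.32069262e+00, -6.65734747e-02]), 'joint_vel': array([-0.00073261, -0.00102665, -0.00182943,  0.00058153, -0.00238227,
       -0.00095129]), 'tau': array([-1.17434652e-04, -5.32645869e+01, -3.53280973e+01,  7.09430175e-02,
        2.34927930e-02, -5.11359974e-05]), 'ee_pos': array([ 0.23410494, -0.49746596,  0.22396462]), 'eef_rot': array([-3.14060780e+00, -8.57082403e-05,  4.39787964e-01]), 'force': array([-0.32408099, -0.37018186, -0.1889504 ]), 'moment': array([-0.02576851,  0.02733287,  0.0371952 ]), 'grip_width': 0.09377672268928927}
```

View pics/top0.png

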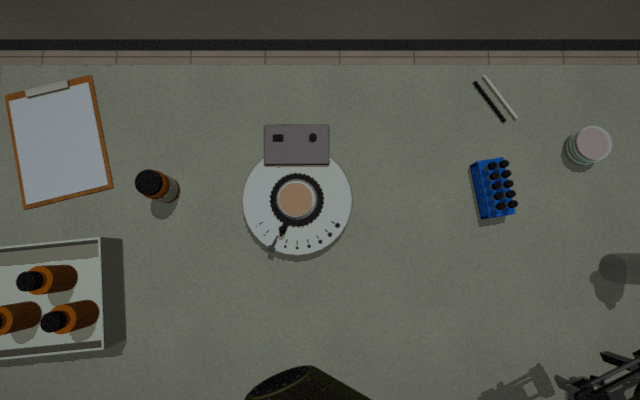

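View pics/scene0.png

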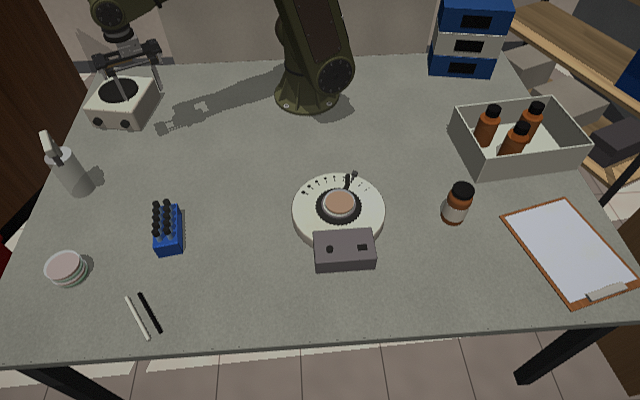

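```bash
python3 - <<'E'
from h import *
import pickle
c=pickle.load(open('top0.pkl','rb'));im=c['pixels']
cv2.imwrite('pics/crop0.png',cv2.resize(im[115:265,225:370,::-1],None,fx=5,fy=4*1.0,interpolation=cv2.INTER_CUBIC) if 0 else cv2.resize(im[140:260,230:365,::-1],None,fx=5,fy=5,interpolation=cv2.INTER_CUBIC))
g=im.astype(int);m=(g.min(2)>150).astype(np.uint8)
m[:, :235]=0;m[:,360:]=0;m[:140]=0;m[265:]=0
ct=max(cv2.findContours(m,0,2)[0],key=cv2.contourArea)
P=np.array([ray(c,u,v,.045)[:2] for u,v in cv2.convexHull(ct)[:,0]])
# left/right/bottom rim
A=np.c_[2*P,np.ones(len(P))];b=(P**2).sum(1)
for _ in range(5):
    s=np.linalg.lstsq(A,b,rcond=None)[0];r=np.sqrt(s[2]+s[0]**2+s[1]**2)
    e=abs(np.hypot(*(P-s[:2]).T)-r);k=e<max(.003,np.median(e)*2);A,b,P=A[k],b[k],P[k]
print('disc',s[:2],r,len(P),m.sum())
# dish colour centre
hsv=cv2.cvtColor(im,cv2.COLOR_RGB2HSV)
print('dishpix',im[200,297],'box',im[150,300],'white',im[190,255])
d=((g[:,:,0]-g[:,:,2])>40).astype(np.uint8);d[:170]=0;d[230:]=0;d[:,:270]=0;d[:,325:]=0
v,u=np.nonzero(d);print('dish',ray(c,u.mean(),v.mean(),.074),len(u))
bx=((abs(g-im[150,300].astype(int)).max(2))<14).astype(np.uint8);bx[:118]=0;bx[168:]=0;bx[:,:258]=0;bx[:,336:]=0
ct=max(cv2.findContours(bx,0,2)[0],key=cv2.contourArea);r=cv2.minAreaRect(ct);Q=np.array([ray(c,*p,.06)[:2] for p in cv2.boxPoints(r)]);print('box',Q,Q.mean(0))
E
```

```text
Traceback (most recent call last):
ValueError: max() iterable argument is empty
```

View pics/crop0.png

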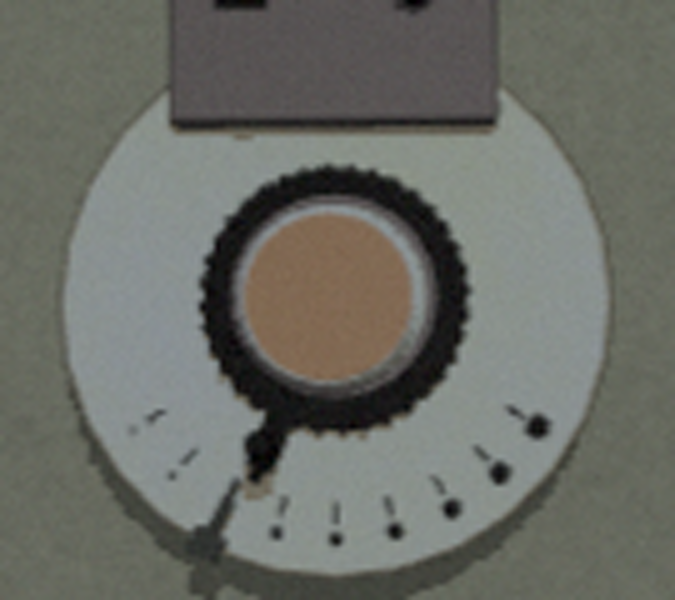

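```bash
cat > m.py <<'E'
from h import *
import pickle
c=pickle.load(open('top0.pkl','rb'));im=c['pixels']
g=im.astype(int);m=(g.min(2)>118).astype(np.uint8);w=im[190,255]
m[:, :235]=0;m[:,360:]=0;m[:140]=0;m[265:]=0
ct=max(cv2.findContours(m,0,2)[0],key=cv2.contourArea)
P=np.array([ray(c,u,v,.045)[:2] for u,v in cv2.convexHull(ct)[:,0]])
A=np.c_[2*P,np.ones(len(P))];b=(P**2).sum(1)
for _ in range(5):
    s=np.linalg.lstsq(A,b,rcond=None)[0];r=np.sqrt(s[2]+s[0]**2+s[1]**2)
    e=abs(np.hypot(*(P-s[:2]).T)-r);k=e<max(.002,np.median(e)*2);A,b,P=A[k],b[k],P[k]
print('white',w,'disc',s[:2],r,len(P),m.sum())
C=lambda u,v:((u+.5)/5-.5+230,(v+.5)/5-.5+140)
bx=((abs(g-im[150,300].astype(int)).max(2))<14).astype(np.uint8);bx[:118]=0;bx[168:]=0;bx[:,:258]=0;bx[:,336:]=0
ct=max(cv2.findContours(bx,0,2)[0],key=cv2.contourArea);q=cv2.minAreaRect(ct);Q=np.array([ray(c,*p,.06)[:2] for p in cv2.boxPoints(q)]);print('box',Q.round(4).tolist(),Q.mean(0))
ce=s[:2]
d=(g[:,:,0]-g[:,:,2]>30).astype(np.uint8);d[:170]=0;d[230:]=0;d[:,:270]=0;d[:,325:]=0
v,u=np.nonzero(d);print('dish',ray(c,u.mean(),v.mean(),.074),len(u))
for n,u,v,z in [('big',537,427,.045),('d7',500,473,.045),('d6',452,509,.045),('d5',396,531,.045),('d4',336,539,.045),('d3',277,532,.045),('d1',172,476,.045),('d0',133,430,.045),('noseend',238,483,.05),('noseout',212,530,.05),('clip',205,548,.058),('ptr',258,490,.05),('pintop',263,446,.098)]:
    p=ray(c,*C(u,v),z)[:2]-ce;print(n,p.round(4),np.hypot(*p).round(4),(np.arctan2(p[1],p[0])%(2*np.pi)).round(3))
ringc=ray(c,*C(336,300),.053);print('ring',ringc)
E
python3 m.py
```

```text
white [139 146 148] disc [0.58223272 0.06204716] 0.13117960083831834 38 5462
box [[0.766, 0.1449], [0.7661, -0.0163], [0.669, -0.0161], [0.6688, 0.1432]] [0.71748524 0.06391412]
dish [0.57966096 0.06416769 0.074     ] 857
big [-0.0618 -0.0975] 0.1155 4.147
d7 [-0.0839 -0.0797] 0.1157 3.901
d6 [-0.1012 -0.0567] 0.116 3.652
d5 [-0.1117 -0.0299] 0.1156 3.403
d4 [-0.1156 -0.0012] 0.1156 3.152
d3 [-0.1123  0.027 ] 0.1155 2.906
d1 [-0.0857  0.0776] 0.1156 2.405
d0 [-0.0636  0.0968] 0.1158 2.152
noseend [-0.0892  0.0455] 0.1001 2.67
noseout [-0.1115  0.0575] 0.1255 2.665
clip [-0.1201  0.0599] 0.1342 2.679
ptr [-0.0925  0.0359] 0.0992 2.771
pintop [-0.0743  0.0298] 0.0801 2.76
ring [0.580771   0.06126621 0.053     ]
```

```bash
python3 -m creep '{"translation":[[17,35,0],[34,70,0],[51,105,0],[68,140,0],[85,175,0]],"yaw":[0.03,0.06,0.09,0.12,0.14],"gripper":[255,255,255,255,255]}' 10
python3 -m creep '{"translation":[[17,35,0],[34,70,0],[51,105,0],[68,140,0],[85,175,0]],"yaw":[0.03,0.06,0.09,0.12,0.14],"gripper":[255,255,255,255,255]}'
python3 -m creep '{"translation":[[17,35,0],[34,70,0],[51,105,0],[68,140,0],[85,175,0]],"yaw":[0.03,0.06,0.09,0.12,0.14],"gripper":[255,255,255,255,255]}'
```

```text
time_s: 0.52
ee_pos: [0.3193, -0.3207, 0.2237]
eef_rot: [-3.14, -0.0, 0.581]
force: [1.0, 0.7, 0.2]
grip_width: 0.0641
time_s: 0.93
ee_pos: [0.4046, -0.1438, 0.2237]
eef_rot: [-3.14, -0.0, 0.723]
force: [0.1, -0.5, 0.7]
grip_width: 0.0309
time_s: 1.35
ee_pos: [0.4899, 0.0333, 0.2236]
eef_rot: [-3.14, 0.0, 0.864]
force: [0.6, -1.4, 0.5]
grip_width: 0.0007
```

```bash
python3 -m creep '{"translation":[[12,30,0],[24,60,0],[31,81,0],[31,81,-35],[31,81,-70]],"yaw":[0,0,0,0,0],"gripper":[255,255,255,255,255]}'
python3 - <<'E'
from h import *
o=ctrl.get_obs();print(o['ee_pos'],o['eef_rot'],o['qpos'])
for n in('top','scene'):
    c=ctrl.camera(n);a=c['pixels'][:,:,::-1]
    x,y=proj(c,[.54,.09,.08]).astype(int)
    b=cv2.resize(a[max(0,y-50):y+50,x-65:x+65],(780,600),interpolation=cv2.INTER_CUBIC) 
    if n=='top': A=cv2.resize(b,(390,300))
    else: A=np.hstack([A,cv2.resize(b,(390,300))])
cv2.imwrite('pics/a1.png',A)
E
```

```text
time_s: 1.77
ee_pos: [0.5216, 0.1157, 0.1534]
eef_rot: [3.141, -0.002, 0.867]
force: [-0.2, -0.9, -0.8]
grip_width: 0.0005
[0.52159132 0.11571252 0.15344959] [ 3.14112927e+00 -2.15164382e-03  8.66510433e-01] [1.49248686e-01 3.33757560e-01 1.64962853e+00 1.16366063e-03
 1.15628072e+00 8.53067443e-01]
```

View pics/a1.png

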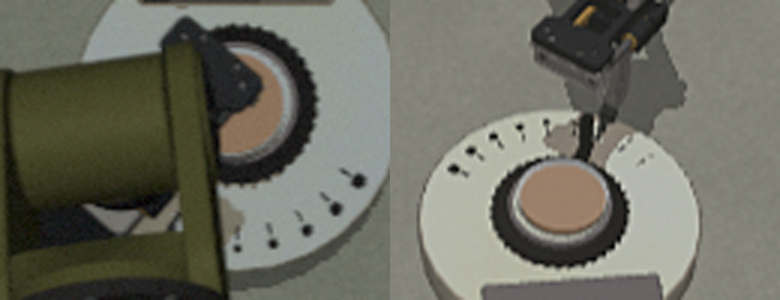

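The scene half shows the fingertips (about 612,105) just beside the pin (587,130), on the closed side. The top view is hidden by the arm. I'll descend.

```bash
python3 -m creep '{"translation":[[0,0,-20],[0,0,-40],[0,0,-55],[0,0,-64],[0,0,-66]],"yaw":[0,0,0,0,0],"gripper":[255,255,255,255,255]}'
python3 - <<'E'
from h import *
C=np.array([.582,.062])
o=ctrl.get_obs();p=o['ee_pos'][:2];th=np.arctan2(*(p-C)[::-1])%6.2832
print('th',th,np.hypot(*(p-C)))
for d in np.arange(0,1.9,.1):
    t=2.43+d; print(round(t,2),((C+.08*np.array([np.cos(t),np.sin(t)])-p)*1000).round(0),round(t-np.pi/2-o['eef_rot'][2],3))
E
```

```text
time_s: 2.28
ee_pos: [0.5185, 0.114, 0.0828]
eef_rot: [-3.134, 0.008, 0.865]
force: [0.1, -0.0, -0.1]
grip_width: 0.0005
th 2.4557435179230747 0.08207580788230162
2.43 [3. 0.] -0.005
2.53 [-2. -6.] 0.095
2.63 [ -6. -13.] 0.195
2.73 [-10. -20.] 0.295
2.83 [-13. -27.] 0.395
2.93 [-15. -35.] 0.495
3.03 [-16. -43.] 0.595
3.13 [-16. -51.] 0.695
3.23 [-16. -59.] 0.795
3.33 [-15. -67.] 0.895
3.43 [-13. -75.] 0.995
3.53 [-11. -82.] 1.095
3.63 [ -7. -90.] 1.195
3.73 [ -3. -96.] 1.295
3.83 [   2. -103.] 1.395
3.93 [   7. -109.] 1.495
4.03 [  13. -114.] 1.595
4.13 [  20. -119.] 1.695
4.23 [  26. -123.] 1.795
```

```bash
python3 -m creep '{"translation":[[-2,-6,3],[-6,-13,4],[-10,-20,4],[-12,-24,4],[-13,-27,4]],"yaw":[0.095,0.195,0.295,0.35,0.39],"gripper":[255,255,255,255,255]}'
cat > s.py <<'E'
from h import *
import sys
C=np.array([.582,.062])
o=ctrl.get_obs();p=o['ee_pos'][:2];th=np.arctan2(*(p-C)[::-1])%6.2832
print('th',th,np.hypot(*(p-C)),'z',o['ee_pos'][2],'F',o['force'])
for t in map(float,sys.argv[1:]):
    print(round(t,2),((C+.08*np.array([np.cos(t),np.sin(t)])-p)*1000).round(0),round((t-np.pi/2-o['eef_rot'][2]+3)%6.2832-3,3))
E
python3 s.py 2.93 3.03 3.13 3.23 3.33 3.43
```

```text
time_s: 2.7
ee_pos: [0.5064, 0.0867, 0.0889]
eef_rot: [-3.136, 0.006, 1.257]
force: [1.2, 1.2, 0.4]
grip_width: 0.0005
th 2.825392014163637 0.07953360238164203 z 0.0888668179357713 F [1.24027757 1.17078942 0.36456091]
2.93 [-3. -8.] 0.102
3.03 [ -4. -16.] 0.202
3.13 [ -4. -24.] 0.302
3.23 [ -4. -32.] 0.402
3.33 [ -3. -40.] 0.502
3.43 [ -1. -47.] 0.602
```

Pushing with about 1.7 N, as the task predicted, so I'll keep going.

```bash
python3 -m creep '{"translation":[[-3,-8,0],[-4,-16,0],[-4,-24,0],[-4,-32,0],[-3,-40,0]],"yaw":[0.1,0.2,0.3,0.4,0.5],"gripper":[255,255,255,255,255]}'
python3 s.py 3.43 3.53 3.63 3.73 3.8
```

```text
time_s: 3.12
ee_pos: [0.5043, 0.0466, 0.0908]
eef_rot: [-3.139, 0.006, 1.762]
force: [1.2, 2.8, -0.5]
grip_width: 0.0007
th 3.3378425645633083 0.0792054971912052 z 0.09081826500472434 F [ 1.24685087  2.84903742 -0.4923347 ]
3.43 [ 1. -7.] 0.097
3.53 [  4. -15.] 0.197
3.63 [  7. -22.] 0.297
3.73 [ 11. -29.] 0.397
3.8 [ 14. -34.] 0.467
```

```bash
python3 -m creep '{"translation":[[1,-7,-1],[4,-15,-1],[7,-22,-2],[11,-29,-2],[14,-34,-2]],"yaw":[0.1,0.2,0.3,0.4,0.47],"gripper":[255,255,255,255,255]}'
python3 s.py 3.85 3.9 3.95 4.0
python3 - <<'E'
from h import *
c=ctrl.camera('scene');a=c['pixels'][:,:,::-1]
x,y=proj(c,[.54,.06,.08]).astype(int)
cv2.imwrite('pics/a2.png',cv2.resize(a[y-50:y+50,x-65:x+65],(650,500),interpolation=cv2.INTER_CUBIC))
E
```

```text
time_s: 3.53
ee_pos: [0.5194, 0.0121, 0.0908]
eef_rot: [-3.141, 0.007, 2.237]
force: [-0.1, 3.0, -0.0]
grip_width: 0.0007
th 3.8144195037801087 0.08003108502722048 z 0.09075149884684283 F [-0.11001575  2.95546219 -0.02875601]
3.85 [ 2. -2.] 0.042
3.9 [ 5. -5.] 0.092
3.95 [ 7. -8.] 0.142
4.0 [ 10. -11.] 0.192
```

View pics/a2.png

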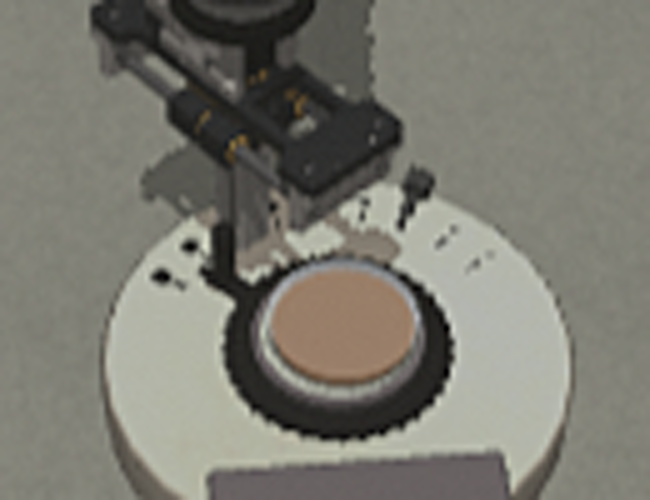

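The pin is ahead of the finger and the pointer sits between the last two dots (190,245 and 160,275). The clip (410,200) hasn't moved. I'll creep to the stop.

```bash
python3 -m creep '{"translation":[[2,-2,0],[3,-4,0],[5,-5,0],[6,-7,0],[7,-8,0]],"yaw":[0.03,0.06,0.09,0.12,0.14],"gripper":[255,255,255,255,255]}'
python3 s.py 3.95 3.97 4.0 4.03
```

```text
time_s: 4.0
ee_pos: [0.5268, 0.0039, 0.092]
eef_rot: [3.142, 0.007, 2.38]
force: [-8.2, 8.0, 6.5]
grip_width: 0.0004
th 3.9525010181064872 0.08014508044164323 z 0.09199034456827047 F [-8.18288847  8.04600359  6.52507942]
3.95 [-0.  0.] -0.001
3.97 [ 1. -1.] 0.019
4.0 [ 3. -2.] 0.049
4.03 [ 5. -4.] 0.079
```

Force has risen to 11 N, so it's at the stop. I'll hold briefly, then back off and lift.

```bash
python3 -m creep '{"translation":[[0,0,0],[0,0,0],[-4,4,0],[-9,8,0],[-9,8,10]],"yaw":[0,0,0,0,0],"gripper":[255,255,255,255,255]}'
python3 -m creep '{"translation":[[0,0,30],[0,0,60],[0,0,80],[0,0,80],[0,0,80]],"yaw":[0,0.1,0.2,0.3,0.4],"gripper":[255,255,255,255,255]}'
python3 s.py 4.46
python3 - <<'E'
from h import *
c=ctrl.camera('scene');a=c['pixels'][:,:,::-1]
x,y=proj(c,[.54,.06,.08]).astype(int)
cv2.imwrite('pics/a3.png',cv2.resize(a[y-50:y+50,x-65:x+65],(650,500),interpolation=cv2.INTER_CUBIC))
E
```

```text
time_s: 4.42
ee_pos: [0.5164, 0.0125, 0.1011]
eef_rot: [-3.14, 0.005, 2.38]
force: [-1.3, -0.4, 0.1]
grip_width: 0.0007
time_s: 4.83
ee_pos: [0.5169, 0.0125, 0.1837]
eef_rot: [-3.141, 0.009, 2.785]
force: [0.1, -0.5, -0.1]
grip_width: 0.0006
th 3.7913982626853513 0.08175222009820814 z 0.18365269867909254 F [ 0.13715843 -0.54715455 -0.09334994]
4.46 [ 45. -28.] 0.105
```

View pics/a3.png

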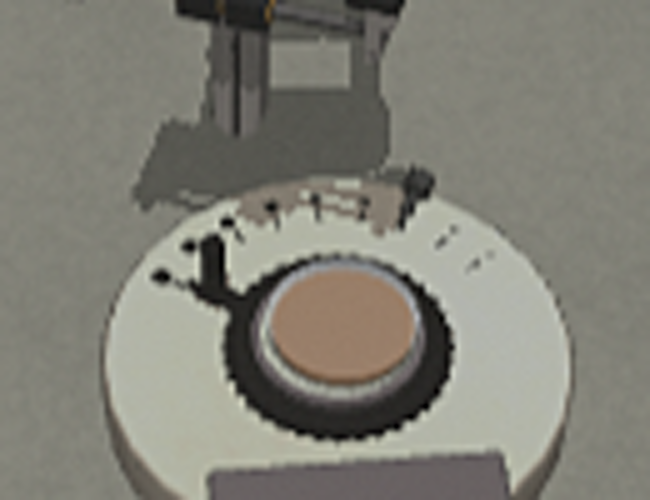

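The pointer (195,288) is in line with the last, biggest-dot tick (160,275), so it's fully open. Next I'll go round to the other side.

```bash
python3 -m creep '{"translation":[[25,-16,0],[45,-28,0],[45,-28,-30],[45,-28,-60],[45,-28,-75]],"yaw":[0.05,0.1,0.1,0.1,0.1],"gripper":[255,255,255,255,255]}'
python3 -m creep '{"translation":[[0,0,-6],[0,0,-12],[0,0,-17],[0,0,-17],[0,0,-17]],"yaw":[0,0,0,0,0],"gripper":[255,255,255,255,255]}'
python3 s.py 4.4 4.32 4.22 4.12 4.02
```

```text
time_s: 5.3
ee_pos: [0.5606, -0.0156, 0.1052]
eef_rot: [-3.14, 0.005, 2.889]
force: [-0.6, 0.4, -0.6]
grip_width: 0.0004
time_s: 5.72
ee_pos: [0.561, -0.0156, 0.0891]
eef_rot: [-3.14, 0.006, 2.888]
force: [-0.0, 0.4, 0.2]
grip_width: 0.0005
th 4.447740001671256 0.08035927758880894 z 0.0890747663650591 F [-0.04321858  0.43186804  0.19320498]
4.4 [-4.  1.] -0.059
4.32 [-10.   4.] -0.139
4.22 [-17.   7.] -0.239
4.12 [-24.  11.] -0.339
4.02 [-30.  16.] -0.439
```

```bash
python3 -m creep '{"translation":[[-4,1,0],[-10,4,0],[-17,7,0],[-24,11,0],[-30,16,0]],"yaw":[-0.06,-0.14,-0.24,-0.34,-0.44],"gripper":[255,255,255,255,255]}'
python3 s.py 3.92 3.82 3.72 3.62 3.52
```

```text
time_s: 6.13
ee_pos: [0.5313, 0.0003, 0.0903]
eef_rot: [-3.141, 0.008, 2.443]
force: [0.4, -1.1, -0.6]
grip_width: 0.0004
th 4.024658921571138 0.07983161753179523 z 0.09027737661008245 F [ 0.43525277 -1.11155158 -0.60527477]
3.92 [-6.  6.] -0.094
3.82 [-12.  11.] -0.194
3.72 [-16.  18.] -0.294
3.62 [-20.  25.] -0.394
3.52 [-24.  32.] -0.494
```

```bash
python3 -m creep '{"translation":[[-6,6,-1],[-12,11,-1],[-16,18,-1],[-20,25,-1],[-24,32,-1]],"yaw":[-0.1,-0.2,-0.3,-0.4,-0.5],"gripper":[255,255,255,255,255]}'
python3 s.py 3.42 3.32 3.22 3.14 3.08
```

```text
time_s: 6.55
ee_pos: [0.508, 0.0325, 0.0906]
eef_rot: [3.139, 0.009, 1.938]
force: [2.6, -1.4, 0.2]
grip_width: 0.0005
th 3.5213637608649426 0.07969756083097321 z 0.09055996086645329 F [ 2.60357004 -1.4182217   0.22172411]
3.42 [-3.  8.] -0.088
3.32 [-5. 15.] -0.188
3.22 [-6. 23.] -0.288
3.14 [-6. 30.] -0.368
3.08 [-6. 34.] -0.428
```

```bash
python3 -m creep '{"translation":[[-3,8,-1],[-5,15,-1],[-6,23,-1],[-6,30,-1],[-6,34,-1]],"yaw":[-0.09,-0.19,-0.29,-0.37,-0.43],"gripper":[255,255,255,255,255]}'
python3 s.py 3.04 3.0 2.97 2.94
python3 - <<'E'
from h import *
c=ctrl.camera('scene');a=c['pixels'][:,:,::-1]
x,y=proj(c,[.50,.09,.07]).astype(int);print(x,y)
cv2.imwrite('pics/a4.png',cv2.resize(a[y-30:y+30,x-40:x+40],(800,600),interpolation=cv2.INTER_CUBIC))
C=np.array([.582,.062])
for n,t,r,z in [('noseend',2.668,.099,.05),('noseptr',2.668,.097,.05),('pintop',2.668,.08,.098),('pinfoot',2.668,.08,.053)]:
    print(n,(proj(c,[*(C+r*np.array([np.cos(t),np.sin(t)])),z])-[x-40,y-30])*10)
E
```

```text
time_s: 6.97
ee_pos: [0.5024, 0.0669, 0.0906]
eef_rot: [3.138, 0.01, 1.503]
force: [0.6, -2.0, -0.2]
grip_width: 0.0008
th 3.0795177574188988 0.07974287780080307 z 0.09063606001173334 F [ 0.60513097 -1.976754   -0.18010306]
3.04 [0. 3.] -0.034
3.0 [0. 6.] -0.074
2.97 [1. 9.] -0.104
2.94 [ 1. 11.] -0.134
345 178
noseend [455.19664528 330.5915585 ]
noseptr [452.85399506 335.25985335]
pintop [441.18083569 265.85707497]
pinfoot [433.27189255 368.66338302]
```

View pics/a4.png

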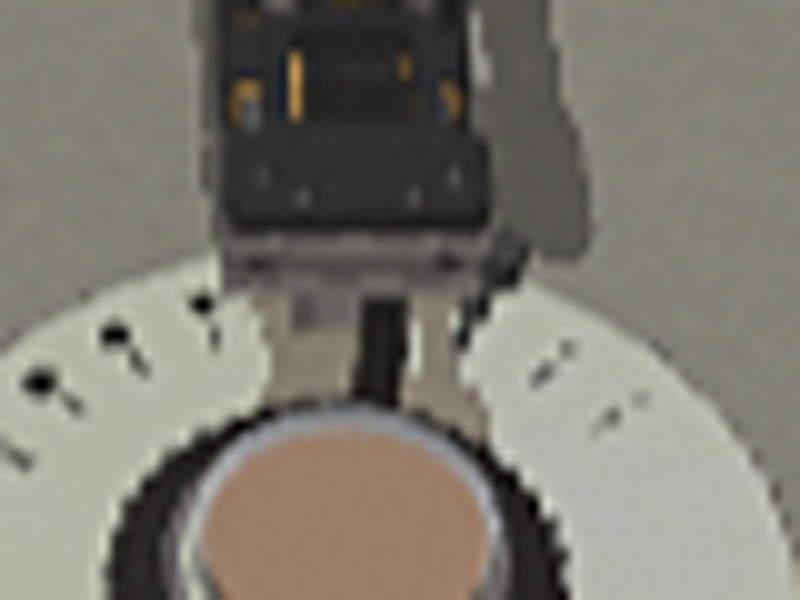

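The pin (380,350) is still 0.2 rad short of the clip's nose (470,330), and the clip is in place. I'll creep to finger angle 2.90, then retract and measure from above.

```bash
python3 -m creep '{"translation":[[0,3,-1],[0,6,-1],[1,9,-1],[1,11,-1],[2,14,-1]],"yaw":[-0.035,-0.075,-0.105,-0.135,-0.175],"gripper":[255,255,255,255,255]}'
python3 s.py 2.9
python3 -m creep '{"translation":[[0,0,0],[0,-4,0],[-1,-10,0],[-1,-10,30],[-1,-10,60]],"yaw":[0,0,0,0,0],"gripper":[255,255,255,255,255]}'
python3 -m creep '{"translation":[[0,-35,10],[0,-75,20],[0,-115,20],[0,-155,20],[0,-190,20]],"yaw":[0,0,0,0,0],"gripper":[255,255,255,255,255]}'
sed -i "s/'top0.pkl'/__import__('sys').argv[1]/" m.py
python3 - <<'E'
from h import *
import pickle
c=shot('top');pickle.dump(c,open('top1.pkl','wb'));a=c['pixels'][:,:,::-1]
cv2.imwrite('pics/a5.png',cv2.resize(a[205:265,255:335],(800,600),interpolation=cv2.INTER_CUBIC))
E
```

```text
time_s: 7.43
ee_pos: [0.5049, 0.0811, 0.0905]
eef_rot: [3.136, 0.009, 1.325]
force: [-1.6, -3.3, 0.5]
grip_width: 0.0004
th 2.899231631282548 0.07946097052836784 z 0.09051340884378127 F [-1.56115768 -3.33238634  0.47023571]
2.9 [-1.  0.] 0.004
time_s: 7.85
ee_pos: [0.5029, 0.0701, 0.1503]
eef_rot: [3.139, 0.01, 1.326]
force: [1.1, -0.1, -0.5]
grip_width: 0.0006
time_s: 8.27
ee_pos: [0.5023, -0.1227, 0.1709]
eef_rot: [3.138, 0.01, 1.327]
force: [-0.9, 0.4, -0.7]
grip_width: 0.0005
```

View pics/a5.png

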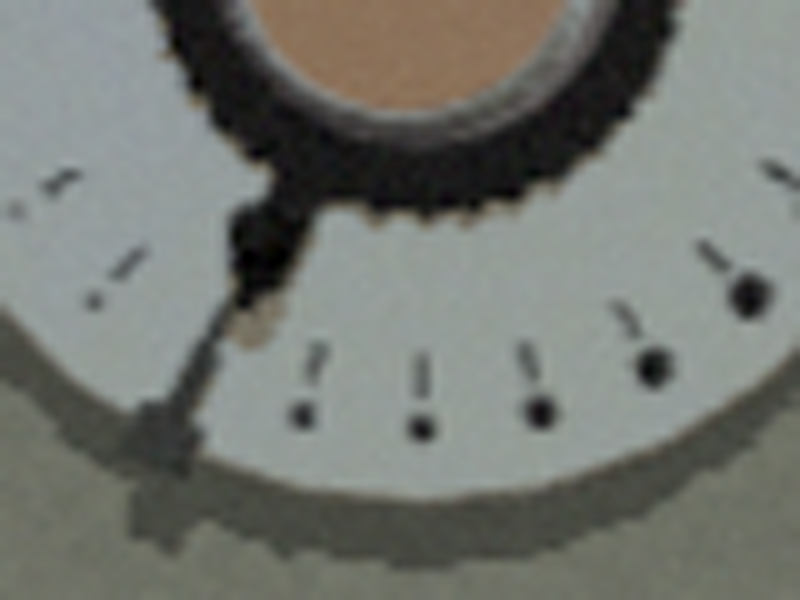

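The pin (260,240) and pointer end (243,305) now sit almost in line with the nose (225,315 to 175,420). I'll put numbers on it.

```bash
cat > f.py <<'E'
from h import *
import pickle,sys
C=np.array([.582,.062])
for f in sys.argv[1:]:
    c=pickle.load(open(f,'rb'));a=cv2.resize(c['pixels'][205:265,255:335],(800,600),interpolation=cv2.INTER_CUBIC).mean(2)
    v,u=np.mgrid[:600,:800];R=np.array(c['R']);o=-R.T@np.array(c['t'])
    d=np.stack([((u+.5)/10-.5+255-c['cx'])/c['fx'],((v+.5)/10-.5+205-c['cy'])/c['fy'],np.ones_like(u)],-1)@R
    for z,r0,r1,thr,n in [(.05,.091,.097,60,'pointer'),(.05,.101,.123,100,'nose'),(.058,.127,.138,75,'block'),(.045,.112,.119,95,'dots'),(.098,.073,.087,25,'pintop')]:
        P=(o+d*((z-o[2])/d[...,2])[...,None])[...,:2]-C
        r=np.hypot(P[...,0],P[...,1]);t=np.arctan2(P[...,1],P[...,0])%6.2832
        m=(r>r0)&(r<r1)&(a<thr)&(t>2.3 if n=='dots' else abs(t-2.7)<.14)
        if n=='dots':continue
        print(f,n,t[m].mean().round(4),t[m].std().round(3),m.sum())
    for x,y,z in [(243,303,.05),(222,325,.05),(183,405,.05),(160,435,.058),(258,237,.098)]:
        q=ray(c,(x+.5)/10-.5+255,(y+.5)/10-.5+205,z)[:2]-C;print((x,y),np.hypot(*q).round(4),np.arctan2(q[1],q[0]).round(4))
E
python3 f.py top0.pkl top1.pkl; python3 s.py
```

```text
top0.pkl pointer 2.728 0.019 579
top0.pkl nose 2.6697 0.021 2644
top0.pkl block 2.6901 0.071 5308
top0.pkl pintop 2.7661 0.044 3138
(243, 303) 0.0953 2.6895
(222, 325) 0.1022 2.6684
(183, 405) 0.1232 2.6734
(160, 435) 0.1317 2.6677
(258, 237) 0.0804 2.7039
top1.pkl pointer 2.6876 0.017 543
top1.pkl nose 2.6682 0.017 2376
top1.pkl block 2.6903 0.07 5053
top1.pkl pintop 2.7346 0.045 2973
(243, 303) 0.0953 2.6895
(222, 325) 0.1022 2.6684
(183, 405) 0.1232 2.6734
(160, 435) 0.1317 2.6677
(258, 237) 0.0804 2.7039
th 4.313608109815833 0.2053638605069056 z 0.1707342394328867 F [-1.15730249 -2.95538258 -0.30107227]
```

Pin is at about 2.702 rad against the nose at 2.668, so 3.3 mm short at the pointer. One more nudge to finger angle 2.866.

```bash
python3 -m creep '{"translation":[[0,40,0],[0,80,0],[0,120,0],[0,160,0],[-1,191,0]],"yaw":[0,0,0,0,-0.03],"gripper":[255,255,255,255,255]}'
python3 -m creep '{"translation":[[0,0,-25],[0,0,-50],[0,0,-70],[0,0,-80],[0,0,-80]],"yaw":[0,0,0,0,0],"gripper":[255,255,255,255,255]}'
python3 s.py 3.0 2.95 2.9 2.88 2.866
```

```text
time_s: 8.73
ee_pos: [0.5008, 0.0656, 0.171]
eef_rot: [3.138, 0.011, 1.296]
force: [0.2, -0.1, 1.1]
grip_width: 0.0006
time_s: 9.15
ee_pos: [0.4999, 0.0651, 0.0893]
eef_rot: [3.141, 0.012, 1.297]
force: [0.4, 0.3, -0.5]
grip_width: 0.0005
th 3.1037265226687514 0.08215983383799749 z 0.08934646184076137 F [ 0.35838641  0.30794995 -0.54198933]
3.0 [3. 8.] 0.133
2.95 [ 4. 12.] 0.083
2.9 [ 4. 16.] 0.033
2.88 [ 5. 18.] 0.013
2.87 [ 5. 19.] -0.001
```

```bash
python3 -m creep '{"translation":[[3,8,0],[4,13,0],[5,17,0],[5,18.5,0],[5,18.5,0]],"yaw":[0,0,0,0,0],"gripper":[255,255,255,255,255]}'
python3 s.py 2.866
```

```text
time_s: 9.57
ee_pos: [0.5053, 0.084, 0.09]
eef_rot: [3.14, 0.012, 1.297]
force: [-0.9, 0.2, 0.1]
grip_width: 0.0004
th 2.862226740598246 0.07981036356424745 z 0.0900056967275719 F [-0.88843956  0.18527467  0.13762112]
2.87 [-0. -0.] -0.002
```

```bash
python3 -m creep '{"translation":[[-1,-4,0],[-2,-10,0],[-2,-10,30],[-2,-10,60],[-2,-35,75]],"yaw":[0,0,0,0,0],"gripper":[255,255,255,255,255]}'
python3 -m creep '{"translation":[[0,-35,10],[0,-75,20],[0,-115,20],[0,-155,20],[0,-190,20]],"yaw":[0,0,0,0,0],"gripper":[255,255,255,255,255]}'
python3 - <<'E'
from h import *
import pickle
c=shot('top');pickle.dump(c,open('top2.pkl','wb'));a=c['pixels'][:,:,::-1]
A=cv2.resize(a[210:258,255:303],(400,400),interpolation=cv2.INTER_CUBIC)
c=shot('scene');a=c['pixels'][:,:,::-1];x,y=proj(c,[.50,.09,.07]).astype(int)
B=cv2.resize(a[y-20:y+20,x-20:x+20],(400,400),interpolation=cv2.INTER_CUBIC)
cv2.imwrite('pics/a6.png',np.hstack([A,B]))
E
python3 f.py top2.pkl|head -4
```

```text
time_s: 9.98
ee_pos: [0.5039, 0.0503, 0.1681]
eef_rot: [3.137, 0.01, 1.299]
force: [1.2, -0.7, 0.2]
grip_width: 0.0006
time_s: 10.4
ee_pos: [0.5031, -0.1425, 0.1885]
eef_rot: [3.136, 0.01, 1.299]
force: [0.0, 0.3, 0.1]
grip_width: 0.0007
top2.pkl pointer 2.6504 0.016 489
top2.pkl nose 2.6682 0.017 2386
top2.pkl block 2.6899 0.07 5065
top2.pkl pintop 2.6987 0.045 2973
```

View pics/a6.png

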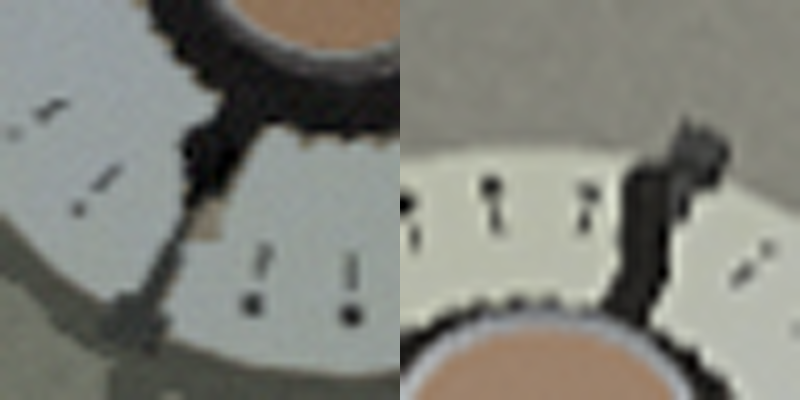

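The pin, pointer and nose look collinear from above (pointer end near 190,205; nose 185,235 to 150,310). One numeric cross-check from the scene camera.

```bash
python3 - <<'E'
from h import *
import pickle
C=np.array([.582,.062])
def X(t,r,z): return [*(C+r*np.array([np.cos(t),np.sin(t)])),z]
c=shot('scene');g=c['pixels'].mean(2)
# pin shaft: dark pixels by row, mid z
for z in (.07,.08,.09):
    v=int(round(proj(c,X(2.668,.08,z))[1]));us=np.arange(325,375);w=np.clip(110-g[v,325:375],0,None)*(abs(us-proj(c,X(2.668,.08,z))[0])<7)
    um=(w*us).sum()/w.sum()
    f=lambda t:proj(c,X(t,.08,z))[0]
    ts=np.linspace(2.5,2.9,401);print('scene z',z,'theta',ts[np.argmin([abs(f(t)-um) for t in ts])].round(3))
c=pickle.load(open('top2.pkl','rb'))
for x,y,z in[(190,205,.05),(180,240,.05),(153,305,.05),(208,160,.0755),(196,140,.098)]:
    q=ray(c,255+(x+.5)/8.333-.5,210+(y+.5)/8.333-.5,z)[:2]-C;print(x,y,np.hypot(*q).round(4),np.arctan2(q[1],q[0]).round(3))
E
```

```text
scene z 0.07 theta 2.648
scene z 0.08 theta 2.634
scene z 0.09 theta 2.597
190 205 0.0955 2.648
180 240 0.1056 2.67
153 305 0.1255 2.684
208 160 0.082 2.66
196 140 0.079 2.621
```

```bash
python3 - <<'E'
from h import *
import pickle
C=np.array([.582,.062])
a=np.linspace(0,2*np.pi,60)
for f in('top0.pkl','top1.pkl','top2.pkl'):
    c=pickle.load(open(f,'rb'));g=cv2.resize(c['pixels'][205:265,255:335],(800,600),interpolation=cv2.INTER_CUBIC).mean(2)
    v,u=np.nonzero((g<80)); k=(v>190)&(v<265)&(u>180)&(u<330)
    um=np.percentile(u[k],.5); um=255+(um+.5)/10-.5
    vm=v[k][u[k]<=u[k].min()+5].mean()
    def left(t): return min(proj(c,[*(C+.08*np.array([np.cos(t),np.sin(t)])+.007*np.array([np.cos(x),np.sin(x)])),.098])[0] for x in a)
    ts=np.linspace(2.5,2.9,401);print(f,um.round(2),205+vm/10,'theta',ts[np.argmin([abs(left(t)-um) for t in ts])].round(3))
E
```

```text
top0.pkl 278.55 229.13625 theta 2.741
top1.pkl 277.55 228.90740740740742 theta 2.71
top2.pkl 276.45 228.29342105263157 theta 2.675
```

```bash
python3 - <<'E'
from h import *
o=ctrl.get_obs();print(o['time_s'],o['ee_pos'],o['force'],abs(o['joint_vel']).max());print(ctrl.hand_in())
E
```

```text
10.55 [ 0.50320202 -0.14194681  0.18799011] [-0.66721215  0.10438657 -0.37110533] 0.0638826876276289
the job is handed in; nothing more can be done
None
```

I pushed the pin with the closed fingertips to the open stop, then pushed it back in two steps until the pointer lined up with the clip's nose. The job was handed in at about 10.6 s with the hand clear of everything; the hand-in gives no verdict.

**Open stop:** the force rose to about 11 N against the stop (13 N in all, limit 30 N). In the picture afterwards the pointer lay on the biggest-dot tick.

**Final alignment:** the nose is at 2.668 rad, measured from the robot's x axis. For the pin I got:

| Check | Pin or pointer angle (rad) |
|---|---|
| Finger position | 2.665 |
| Left edge of the pin top, top camera | 2.675 |
| Pointer end, picked by eye | 2.648 |
| Dark-pixel mask on the pointer | 2.650 |

- **Tolerance:** these put the pointer within about 2 mm of the nose, against the 5 mm limit.
- **Checks that disagreed:** the scene camera gave 2.60 to 2.65, up to 7 mm off. I set it aside because the dark clip behind the pin probably biased it. One rough by-eye pick of the pin top gave 2.62, and a dark mask of the pin top gave 2.70. I judged both less reliable.

**Other objects:** the clip's nose measured the same before and after, to within 0.002 rad. The dish looked undisturbed in the pictures. I did not re-measure the dish, rack or bottle at the end, and the hand went nowhere near the rack or bottle at their height.

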